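Start three sample timers in order

TASK

Start the timers for the samples on the lab bench: with the fingertips tap down the red key, then the blue key, then the yellow key, each lightly and well past half way so that it stays down. Finish each key and come off it before going to the next, and do not press the green key. Do not lift or shift the timers or anything else on the bench.

Things in the scene. Friction and masses are not known exactly. Their poses are not given: they have to be found in the camera images.
- timer_red: sample timer with the red key: a loose slate-grey housing 90 x 70 x 32 mm (x, y, z), 0.2 to 0.4 kg, origin at the centre of its underside on the bench, z up; a small pale grey-green blank display lies at the -x end of its top, the round red key at the +x end, its centre at x = +16 mm, y = 0 in this frame
- top_red (a point): centre of the flat top of the red key; the key is a disc 42 mm across, standing 18 mm above the housing (50 mm above the bench) when up and 8 mm above it when fully down; this point moves with the key
- key_red (a joint): travel of the red key straight down in m: 0 up (starts at 0 to 0.0015), 0.010 at its stop; pushing it takes about 4 N at the top, 5.5 N half way and 7 N at the stop, and it stays where it is left (no click, no spring back); it counts as down beyond 0.005. Its cap is soft rubber that besides gives 0.4 mm per N under the finger and springs back when left, so a finger must go about 7 mm below the untouched top to reach 0.005, 10 mm for 0.0075 and 13 mm to reach the stop
- timer_blue: sample timer with the blue key: a loose slate-grey housing 90 x 70 x 32 mm (x, y, z), 0.2 to 0.4 kg, origin at the centre of its underside on the bench, z up; a small pale grey-green blank display lies at the -x end of its top, the round blue key at the +x end, its centre at x = +16 mm, y = 0 in this frame
- top_blue (a point): centre of the flat top of the blue key; the key is a disc 42 mm across, standing 18 mm above the housing (50 mm above the bench) when up and 8 mm above it when fully down; this point moves with the key
- key_blue (a joint): travel of the blue key straight down in m: 0 up (starts at 0 to 0.0015), 0.010 at its stop; pushing it takes about 4 N at the top, 5.5 N half way and 7 N at the stop, and it stays where it is left (no click, no spring back); it counts as down beyond 0.005. Its cap is soft rubber that besides gives 0.4 mm per N under the finger and springs back when left, so a finger must go about 7 mm below the untouched top to reach 0.005, 10 mm for 0.0075 and 13 mm to reach the stop
- timer_yellow: sample timer with the yellow key: a loose slate-grey housing 90 x 70 x 32 mm (x, y, z), 0.2 to 0.4 kg, origin at the centre of its underside on the bench, z up; a small pale grey-green blank display lies at the -x end of its top, the round yellow key at the +x end, its centre at x = +16 mm, y = 0 in this frame
- top_yellow (a point): centre of the flat top of the yellow key; the key is a disc 42 mm across, standing 18 mm above the housing (50 mm above the bench) when up and 8 mm above it when fully down; this point moves with the key
- key_yellow (a joint): travel of the yellow key straight down in m: 0 up (starts at 0 to 0.0015), 0.010 at its stop; pushing it takes about 4 N at the top, 5.5 N half way and 7 N at the stop, and it stays where it is left (no click, no spring back); it counts as down beyond 0.005. Its cap is soft rubber that besides gives 0.4 mm per N under the finger and springs back when left, so a finger must go about 7 mm below the untouched top to reach 0.005, 10 mm for 0.0075 and 13 mm to reach the stop
- timer_green: sample timer with the green key: a loose slate-grey housing 90 x 70 x 32 mm (x, y, z), 0.2 to 0.4 kg, origin at the centre of its underside on the bench, z up; a small pale grey-green blank display lies at the -x end of its top, the round green key at the +x end, its centre at x = +16 mm, y = 0 in this frame
- top_green (a point): centre of the flat top of the green key; the key is a disc 42 mm across, standing 18 mm above the housing (50 mm above the bench) when up and 8 mm above it when fully down; this point moves with the key
- key_green (a joint): travel of the green key straight down in m: 0 up (starts at 0 to 0.0015), 0.010 at its stop; pushing it takes about 4 N at the top, 5.5 N half way and 7 N at the stop, and it stays where it is left (no click, no spring back); it counts as down beyond 0.005. Its cap is soft rubber that besides gives 0.4 mm per N under the finger and springs back when left, so a finger must go about 7 mm below the untouched top to reach 0.005, 10 mm for 0.0075 and 13 mm to reach the stop
- dish: closed round culture dish, whitish rim, pink top, 90 mm across, 16 mm high; bystander; loose, origin at the centre of its underside
- slide_box: small slide box, grey with an orange lid, 86 x 36 x 33 mm, long side along its x; bystander; loose, origin at the centre of its underside
- tube: clear capped tube in a round blue foot, one piece, foot 68 mm across, 112 mm high, orange cap 33 mm across; bystander; loose, origin at the centre of its underside
- reagent: small amber bottle with a blue cap, 48 mm across, 85 mm high; bystander; loose, origin at the centre of its underside
- tip_rack: blue pipette tip rack with rows of small white dots, 80 x 115 x 49 mm; bystander; loose, origin at the centre of its underside

How it is judged (in metres and radians):
On the way, in this order (a step that is already met when the one before it is completed fails the run):
1. the red key is down and the fingers are off that timer (value of joint key_red above 0.005 m and contact force between the fingers and timer_red below 0.1 N), for 0.1 s.
2. the blue key is down and the fingers are off that timer (value of joint key_blue above 0.005 m and contact force between the fingers and timer_blue below 0.1 N), for 0.1 s.
3. the yellow key is down and the fingers are off that timer (value of joint key_yellow above 0.005 m and contact force between the fingers and timer_yellow below 0.1 N), for 0.1 s.
At the end, for the whole second after the job is handed in: the red, blue and yellow keys are each more than 5 mm down, the green key less than 4 mm, every timer is at rest within 15 mm and every bystander within 20 mm of where it started (value of joint each of key_red, key_blue, key_yellow above 0.005 m and value of joint key_green below 0.004 m and distance of each of timer_red, timer_blue, timer_yellow, timer_green from where it was at the start of the episode below 0.015 m and distance of each of dish, slide_box, tube, reagent, tip_rack from where it was at the start of the episode below 0.02 m and linear speed of each of timer_red, timer_blue, timer_yellow, timer_green below 0.02 m/s); the robot touches nothing.
It fails at once if blue is pressed before red is down, or yellow before blue is down ((value of joint key_blue above 0.004 m and value of joint key_red below 0.005 m) or (value of joint key_yellow above 0.004 m and value of joint key_blue below 0.005 m)).
It fails at once if the green key is pressed (more than 4 mm) (value of joint key_green above 0.004 m).
It fails at once if a timer is struck or pressed harder than 20 N (contact force between any of the fingers, the arm and timer_red above 20 N or contact force between any of the fingers, the arm and timer_blue above 20 N or contact force between any of the fingers, the arm and timer_yellow above 20 N or contact force between any of the fingers, the arm and timer_green above 20 N).
It fails at once if a timer or bystander is lifted (more than 8 mm) (height (world z) of any of timer_red, timer_blue, timer_yellow, timer_green, dish, slide_box, tube, reagent, tip_rack above 0.008 m).
It fails at once if a timer is shifted by more than 15 mm or a bystander by more than 20 mm (distance of any of timer_red, timer_blue, timer_yellow, timer_green from where it was at the start of the episode above 0.015 m or distance of any of dish, slide_box, tube, reagent, tip_rack from where it was at the start of the episode above 0.02 m).
It also fails if it takes over 53 s, if anything falls off the work surface, if the arm or the gripper's body presses on something with over 40 N, if the wrist force passes 120 N, or if a joint passes its speed limit or range.

ROBOT

A 6-joint arm with a two-finger parallel gripper is mounted at the origin on the work surface. World frame = base frame: x ahead of the robot, y to its left, z up, the work surface at z = 0. Lengths are in mm, angles in rad, forces in N, time in s.
With the tool pointing down it reaches from about 350 to 1000 mm from the base axis. Payload 7.1 kg.
Tool frame: the origin (TCP) lies on the centre line of the jaws, within the pads' length; the fingertips stand 25 mm ahead of it and the grasp point (between the pads) lies 6 mm ahead of it; z points along the fingers, y is the direction in which the jaws open and shut (so a half turn about z gives the same grasp; the last joint's range is limited). The gripper opens to 85 mm and grips with 20 to 120 N. Pads are 22 mm wide; open, the fingers measure 114 mm over their backs; the gripper's body (76 mm by 85 mm) begins 54 mm behind the grasp point. The pads swing forward as they close: fully open they stand 13 mm farther back than shut.
Start: joints at [1.187, 0.423, 1.63, -0, 1.089, -0.019], TCP at [222.944, 583.867, 256.319] pointing down, gripper open.
Joint ranges: [-3, 3], [-0.9, 2.11], [0.09, 2.58], [-1.31, 4.45], [0.11, 2.69], [-2.54, 2.54]. Speed limits (rad/s): [2.39, 2.39, 3.01, 3.14, 3.14, 3.14].

INTERFACE

Orientations are given as [roll, pitch, yaw] about the fixed x, y, z axes, in that order (R = Rz(yaw) Ry(pitch) Rx(roll)).
In Python, from workcell import env gives the robot as it stands. The module is installed in compiled form; this text tells all that it offers.
- The arm moves only by the tool jog_arm, never from a script. Its argument "increments" is a list of rows, each an object with "delta_pos": the shift along the tool's x, y, z in units of 40 mm (1.0 is 40 mm), a list of three; "turn": the turn about the tool's z in units of 5 degrees (1.0 is 5 degrees); "fingers": the finger opening in mm, from 0 to 85.4. A call has 1 to 12 rows; each row shifts and turns the pose as measured when the row begins, along the tool's axes as they then stand; what a row does not reach is not made up. A row lasts 1/12 s, in which the tool goes at most 41.7 mm and 7.16 degrees, less where a joint would pass 70% of its speed; a pose out of reach is approached as far as the arm can. A call is refused whole if a number of a shift passes 1 or a number of a turn 1, either way. A call with a gripper value outside its range is refused whole. The fingers move at their own pace and stop on an object; "grip_force" is the grip in N (left out, the last holds). Time passes only in rows, so rows that do not move let the fingers close. It gives the time, the measured TCP pose, the force and the opening at its end, in the units of the state.
- env.get_obs(): the state, without advancing time (a new reading comes with each control period).
- env.get_image(name): name is "scene" or "top"; returns a dict with "img" (400x640x3 uint8, red, green, blue), "fx", "fy", "cx", "cy" (pixels), "R" (3x3) and "t" (3): a world point X has camera coordinates R X + t. Camera axes: x right, y down, z forward; pixel columns grow to the right and rows downward; lengths in mm; the calibration is good to about 2 mm. A picture is of the moment at which its call begins. There is no depth.
- env.job_done(): hands the job in, once; it reports no verdict.
The state is a dict: "time_s": time; "joints": joint angles; "qvel": joint speeds; "joint_efforts": joint torques, N m; "position": TCP position; "orientation": TCP orientation; "wrist_force": force on the tool from outside, world axes, zero at the start; "wrist_torque": the same for the moment, N m; "gripper_width": finger opening in mm.
Only numpy, scipy, OpenCV 4.12 (cv2) and the standard library are available. Lean on these libraries where they do the work, as an engineer would, in place of code of your own. Each camera call takes 0.05 s, during which the arm holds its last target.

## Working session

There is one attempt and no reset: what is moved stays moved. The work goes in short steps, Python scripts to look and compute and a tool call to move; the robot and the scene stay as the last step left them, time stands still between calls to the robot, and variables do not carry over. Pictures are saved under pics/ and viewed, and the job is handed in when it is done.

Besides the shell and the picture viewer there is one more tool, called after "Call:" by a JSON object that holds its "api" and its "payload". jog_arm: Moves the arm, as the interface text tells. Its arguments: {"type":"object","properties":{"increments":{"type":"array"},"grip_force":{"type":"number"}},"required":["increments"]}

```bash
mkdir -p pics
python3 - <<'E'
from workcell import env
import cv2,pickle
o=env.get_obs();print(o)
for n in("scene","top"):
    d=env.get_image(n);pickle.dump(d,open(f"pics/{n}0.pkl","wb"))
    cv2.imwrite(f"pics/{n}0.png",d["img"][:,:,::-1]);print(n,d["fx"],d["fy"],d["cx"],d["cy"],d["R"],d["t"])
E
```

```text
{'time_s': 0.0, 'joints': array([ 1.18698758e+00,  4.23816438e-01,  1.63076423e+00,  2.40598750e-05,
        1.08863769e+00, -1.89829830e-02]), 'qvel': array([-0.00133743, -0.00057831, -0.0008522 , -0.00095435,  0.00011825,
       -0.00115382]), 'joint_efforts': array([ 4.65539088e-04, -5.57371938e+01, -2.81751662e+01, -9.64575815e-05,
        7.24445752e-03, -8.20383889e-06]), 'position': array([222.74273563, 583.36278926, 255.53175924]), 'orientation': array([-3.13996765e+00, -5.21537111e-05,  2.77675567e+00]), 'wrist_force': array([-0.07625047,  0.52704351,  0.024014  ]), 'wrist_torque': array([-0.01211823, -0.00012443,  0.03846741]), 'gripper_width': 85.8098792929139}
scene 488.71582808996516 488.71582808996516 333.5362741738172 191.6991712437488 [[-0.24316837  0.96994478  0.00873275]
 [ 0.73514285  0.19016117 -0.6506948 ]
 [-0.63279866 -0.15180858 -0.75928915]] [ 159.34220569 -395.16483368 1329.28554764]
top 518.8231043484758 518.8231043484758 318.8655907720329 200.83161976740445 [[ 0.0213372  -0.99943015 -0.02615519]
 [-0.99149501 -0.01779388 -0.12892251]
 [ 0.12838364  0.02868359 -0.99130969]] [   4.43119185  591.89945861 1135.31093736]
```

View pics/scene0.png

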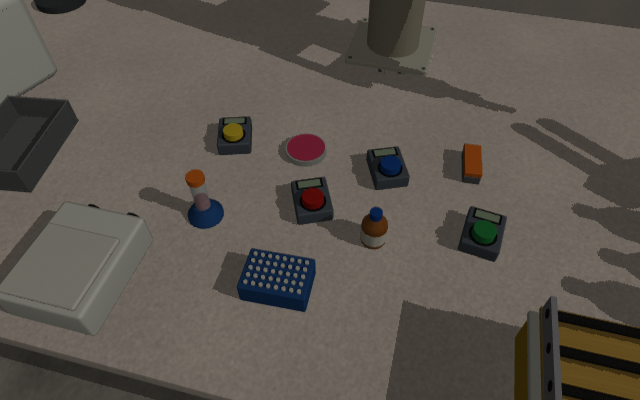

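View pics/top0.png

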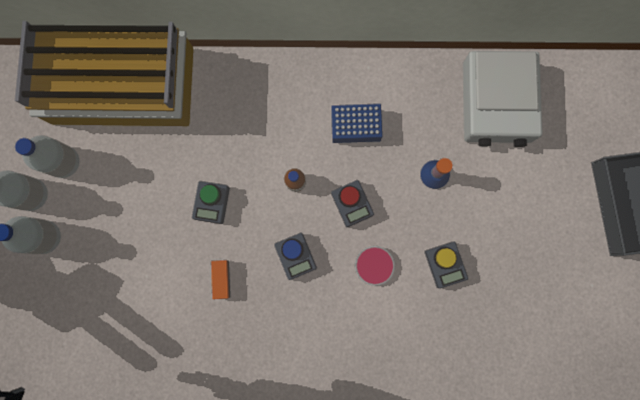

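Top view: red key at about (350,196), blue (292,250), yellow (446,258), green (209,194). The reagent bottle at (295,180) and the tube at (437,172) are near the travel paths. Next I'll localise the keys in both views.

```bash
cat > loc.py <<'E'
import cv2,pickle,numpy as np
def ray(d,u,v,z):
    R=np.array(d["R"]);t=np.array(d["t"]);r=R.T@np.array([(u-d["cx"])/d["fx"],(v-d["cy"])/d["fy"],1]);c=-R.T@t
    return c+r*(z-c[2])/r[2]
def proj(d,X):
    p=np.array(d["R"])@X+np.array(d["t"]);return np.array([d["fx"]*p[0]/p[2]+d["cx"],d["fy"]*p[1]/p[2]+d["cy"]])
seeds={"top":dict(red=(350,196),blue=(292,250),yellow=(446,258),green=(209,194)),
"scene":dict(red=(313,199),blue=(390,166),yellow=(233,132),green=(484,231))}
hues=dict(red=(0,),blue=(112,),yellow=(26,),green=(65,))
def find(d,n,c):
    hsv=cv2.cvtColor(d["img"],cv2.COLOR_RGB2HSV).astype(int);h=hues[c][0]
    dh=np.abs((hsv[...,0]-h+90)%180-90);m=((dh<12)&(hsv[...,1]>130)&(hsv[...,2]>50)).astype(np.uint8)
    _,l,s,ce=cv2.connectedComponentsWithStats(m)
    u,v=seeds[n][c];k=l[v,u];return ce[k] if k else None,s[k],l==k
E
python3 - <<'E'
from loc import *
for n in("top","scene"):
    d=pickle.load(open(f"pics/{n}0.pkl","rb"))
    for c in seeds[n]:
        ce,s,m=find(d,n,c)
        print(n,c,ce,s,None if ce is None else ray(d,*ce,47).round(1))
    big=cv2.resize(d["img"][140:300,180:500] if n=="top" else d["img"][100:270,180:520],None,fx=2.3,fy=2.3,interpolation=cv2.INTER_CUBIC)
    cv2.imwrite(f"pics/{n}_zoom.png",big[:,:,::-1])
E
```

```text
top red [349.38490566 195.31698113] [341 187  18  18 265] [604.3 -52.5  47. ]
top blue [291.38362069 249.06034483] [283 241  17  17 232] [481.5  74.6  47. ]
top yellow [445.64516129 257.5       ] [436 248  20  20 310] [ 469.9 -265.8   47. ]
top green None [     0      0    640    400 256000] None
scene red [313.04143646 197.51657459] [302 188  22  21 362] [607.5 -52.1  47. ]
scene blue [391.18727915 163.80565371] [381 156  20  19 283] [483.9  75.3  47. ]
scene yellow [232.75167785 131.5       ] [223 123  20  18 298] [ 474.6 -265.5   47. ]
scene green [485.42816901 229.77183099] [474 220  23  23 355] [602.8 265.8  47. ]
```

Run:
```python
from loc import *
d=pickle.load(open("pics/top0.pkl","rb"))
for n,(u,v),z in [("bottlecap",(295,176),85),("tubecap",(445,165),112),("tubefoot",(435,175),10),("box",(220,279),33),("dish",(375,266),16),("rack",(357,123),49)]:
    print(n,ray(d,u,v,z).round())
# display centres -> yaw
for n,(u,v) in dict(red=(358,214),blue=(300,269),yellow=(453,278),green=(207,214)).items(): print(n,ray(d,u,v,32).round(1))
```

```text
bottlecap [639.  68.  85.]
tubecap [ 664. -252.  112.]
tubefoot [ 661. -251.   10.]
box [412. 234.  33.]
dish [ 448. -113.   16.]
rack [771. -67.  49.]
red [564.1 -73.   32. ]
blue [437.9  55.2  32. ]
yellow [ 425.4 -284.8   32. ]
green [557.7 270.7  32. ]
```

View pics/top_zoom.png

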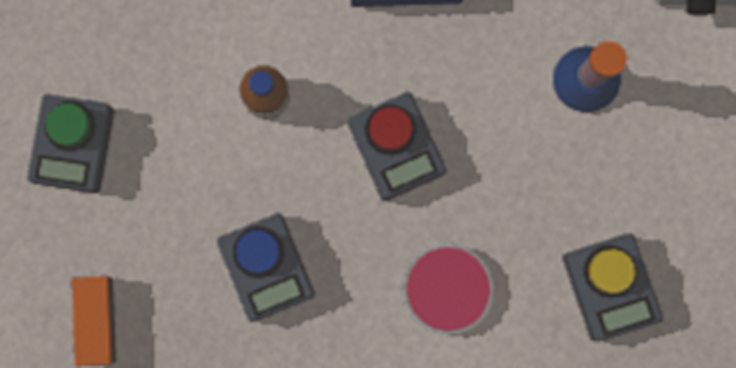

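Key centres from the two views: red ≈ (606,-52), blue ≈ (483,75), yellow ≈ (472,-266), agreeing to about 5 mm. I'll shut the fingers and travel high toward red.

Call:
{"api": "jog_arm", "payload": {"increments": [{"delta_pos":[-0.3,-0.23,0],"turn":0,"fingers":0},{"delta_pos":[-0.6,-0.47,0],"turn":0,"fingers":0},{"delta_pos":[-0.6,-0.47,0],"turn":0,"fingers":0},{"delta_pos":[-0.6,-0.47,0],"turn":0,"fingers":0},{"delta_pos":[-0.6,-0.47,0],"turn":0,"fingers":0},{"delta_pos":[-0.6,-0.47,0],"turn":0,"fingers":0},{"delta_pos":[-0.6,-0.47,0],"turn":0,"fingers":0},{"delta_pos":[-0.6,-0.47,0],"turn":0,"fingers":0},{"delta_pos":[-0.6,-0.47,0],"turn":0,"fingers":0},{"delta_pos":[-0.6,-0.47,0],"turn":0,"fingers":0},{"delta_pos":[-0.3,-0.23,0],"turn":0,"fingers":0},{"delta_pos":[0,0,0],"turn":0,"fingers":0}]}}

```text
time_s: 1.1
position: [384.6, 302.4, 252.0]
orientation: [-3.132, -0.001, 2.781]
wrist_force: [-0.6, 0.1, 0.0]
gripper_width: -0.0
```

Call:
{"api": "jog_arm", "payload": {"increments": [{"delta_pos":[-0.4,-0.3,0],"turn":0,"fingers":0},{"delta_pos":[-0.8,-0.6,0],"turn":0,"fingers":0},{"delta_pos":[-0.8,-0.6,0],"turn":0,"fingers":0},{"delta_pos":[-0.8,-0.6,0],"turn":0,"fingers":0},{"delta_pos":[-0.8,-0.6,0],"turn":0,"fingers":0},{"delta_pos":[-0.8,-0.6,0],"turn":0,"fingers":0},{"delta_pos":[-0.8,-0.6,0],"turn":0,"fingers":0},{"delta_pos":[-0.8,-0.6,0],"turn":0,"fingers":0},{"delta_pos":[-0.8,-0.6,0],"turn":0,"fingers":0},{"delta_pos":[-0.6,-0.45,0],"turn":0,"fingers":0},{"delta_pos":[-0.2,-0.15,0],"turn":0,"fingers":0},{"delta_pos":[0,0,0],"turn":0,"fingers":0}]}}

```text
time_s: 2.1
position: [593.3, -33.1, 251.6]
orientation: [-3.132, -0.003, 2.784]
wrist_force: [0.3, 0.2, -0.4]
gripper_width: -0.0
```

```bash
cat > st.py <<'E'
from workcell import env
import sys,numpy as np
o=env.get_obs();p=o["position"];y=o["orientation"][2]
print(o["time_s"],p.round(1),o["orientation"].round(3),o["wrist_force"].round(2),o["gripper_width"])
if len(sys.argv)>2:
    d=np.array([float(sys.argv[1])-p[0],float(sys.argv[2])-p[1]])
    print("tool xy units",np.round([(d@[np.cos(y),np.sin(y)])/40,(d@[np.sin(y),-np.cos(y)])/40],3))
E
python3 st.py 606 -52
```

```text
2.1 [593.3 -33.1 251.6] [-3.132e+00 -3.000e-03  2.784e+00] [ 0.3   0.16 -0.35] -0.04739210026675981
tool xy units [-0.464 -0.331]
```

Call:
{"api": "jog_arm", "payload": {"increments": [{"delta_pos":[-0.2,-0.15,0.2],"turn":0,"fingers":0},{"delta_pos":[-0.2,-0.15,0.5],"turn":0,"fingers":0},{"delta_pos":[-0.05,-0.03,0.5],"turn":0,"fingers":0},{"delta_pos":[0,0,0.5],"turn":0,"fingers":0},{"delta_pos":[0,0,0.5],"turn":0,"fingers":0},{"delta_pos":[0,0,0.5],"turn":0,"fingers":0},{"delta_pos":[0,0,0.4],"turn":0,"fingers":0},{"delta_pos":[0,0,0.2],"turn":0,"fingers":0},{"delta_pos":[0,0,0],"turn":0,"fingers":0}]}}

```text
time_s: 2.85
position: [599.8, -43.2, 111.0]
orientation: [-3.133, -0.008, 2.794]
wrist_force: [0.2, -0.0, -0.2]
gripper_width: 0.0
```

```bash
python3 - <<'E'
from workcell import env
import cv2
a=env.get_image("scene")["img"][100:270,180:520];b=env.get_image("top")["img"][140:300,180:500]
for n,i in(("s1",a),("t1",b)): cv2.imwrite(f"pics/{n}.png",cv2.resize(i,None,fx=2.2,fy=2.2,interpolation=cv2.INTER_CUBIC)[:,:,::-1])
E
python3 st.py 606 -52
```

```text
2.95 [601.  -43.5 112.8] [-3.134 -0.005  2.794] [-0.43 -0.12 -0.12] 0.25719258351241453
tool xy units [-0.19  -0.157]
```

View pics/s1.png

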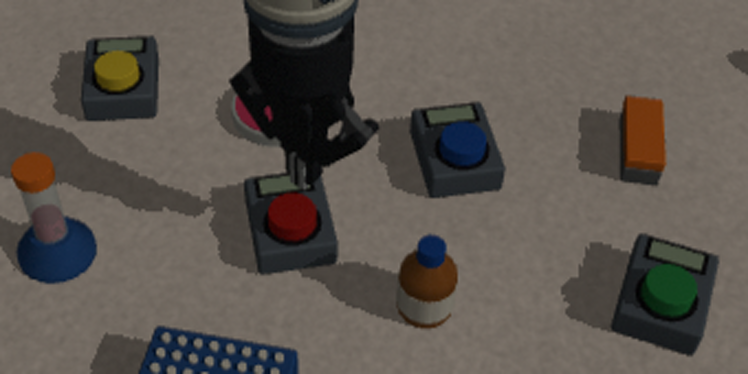

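View pics/t1.png

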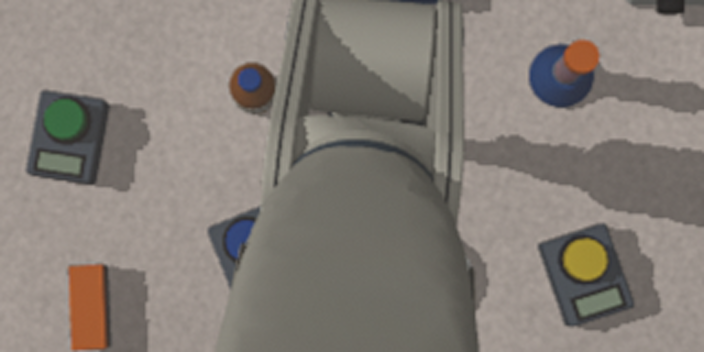

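Fingertips appear at about (319,182) in the full scene picture, with the red key at (313,197). I'll check that against the pose.

Run:
```python
from loc import *
d=pickle.load(open("pics/scene0.pkl","rb"))
for z in(88,78): print(proj(d,np.array([601,-43.5,z])))
```

```text
[318.01516115 181.31891353]
[318.09902526 184.95460822]
```

Call:
{"api": "jog_arm", "payload": {"increments": [{"delta_pos":[-0.12,-0.1,0.1],"turn":0,"fingers":0},{"delta_pos":[-0.08,-0.06,0.2],"turn":0,"fingers":0},{"delta_pos":[0,0,0.2],"turn":0,"fingers":0},{"delta_pos":[0,0,0.1],"turn":0,"fingers":0},{"delta_pos":[0,0,0],"turn":0,"fingers":0},{"delta_pos":[0,0,0],"turn":0,"fingers":0}]}}

```text
time_s: 3.45
position: [609.8, -53.4, 90.7]
orientation: [-3.136, 0.002, 2.794]
wrist_force: [1.3, -0.2, -0.6]
gripper_width: -0.0
```

```bash
python3 st.py 606 -52
```

```text
3.45 [609.8 -53.4  90.7] [-3.136e+00  2.000e-03  2.794e+00] [ 1.34 -0.17 -0.59] -0.041503247025455485
tool xy units [0.102 0.   ]
```

Call:
{"api": "jog_arm", "payload": {"increments": [{"delta_pos":[0.06,0,0.1],"turn":0,"fingers":0},{"delta_pos":[0,0,0.1],"turn":0,"fingers":0},{"delta_pos":[0,0,0],"turn":0,"fingers":0},{"delta_pos":[0,0,0],"turn":0,"fingers":0}]}}

```text
time_s: 3.78
position: [607.3, -52.7, 82.2]
orientation: [-3.136, 0.003, 2.794]
wrist_force: [0.8, 0.4, -0.2]
gripper_width: 0.3
```

Call:
{"api": "jog_arm", "payload": {"increments": [{"delta_pos":[0,0,0.08],"turn":0,"fingers":0},{"delta_pos":[0,0,0],"turn":0,"fingers":0}]}}

```text
time_s: 3.95
position: [607.3, -52.6, 78.9]
orientation: [-3.136, 0.003, 2.794]
wrist_force: [-0.3, 0.4, 0.1]
gripper_width: 0.2
```

Call:
{"api": "jog_arm", "payload": {"increments": [{"delta_pos":[0,0,0.08],"turn":0,"fingers":0},{"delta_pos":[0,0,0],"turn":0,"fingers":0}]}}

```text
time_s: 4.12
position: [607.4, -52.6, 75.5]
orientation: [-3.136, 0.003, 2.794]
wrist_force: [0.5, 0.1, 0.8]
gripper_width: 0.1
```

Call:
{"api": "jog_arm", "payload": {"increments": [{"delta_pos":[0,0,0.06],"turn":0,"fingers":0},{"delta_pos":[0,0,0],"turn":0,"fingers":0}]}}

```text
time_s: 4.28
position: [607.9, -52.6, 73.1]
orientation: [-3.136, 0.004, 2.794]
wrist_force: [-1.0, 0.4, 1.6]
gripper_width: 0.1
```

Call:
{"api": "jog_arm", "payload": {"increments": [{"delta_pos":[0,0,0.06],"turn":0,"fingers":0},{"delta_pos":[0,0,0],"turn":0,"fingers":0}]}}

```text
time_s: 4.45
position: [608.0, -52.6, 71.0]
orientation: [-3.136, 0.004, 2.794]
wrist_force: [-0.9, -0.4, 3.1]
gripper_width: 0.0
```

Call:
{"api": "jog_arm", "payload": {"increments": [{"delta_pos":[0,0,0.06],"turn":0,"fingers":0},{"delta_pos":[0,0,0],"turn":0,"fingers":0}]}}

```text
time_s: 4.62
position: [608.0, -52.6, 68.9]
orientation: [-3.136, 0.004, 2.794]
wrist_force: [-1.3, -0.3, 3.9]
gripper_width: -0.2
```

Call:
{"api": "jog_arm", "payload": {"increments": [{"delta_pos":[0,0,0.06],"turn":0,"fingers":0},{"delta_pos":[0,0,0],"turn":0,"fingers":0}]}}

```text
time_s: 4.78
position: [608.0, -52.6, 66.9]
orientation: [-3.136, 0.004, 2.794]
wrist_force: [-2.7, 0.6, 5.7]
gripper_width: 0.2
```

Call:
{"api": "jog_arm", "payload": {"increments": [{"delta_pos":[0,0,0.06],"turn":0,"fingers":0},{"delta_pos":[0,0,0],"turn":0,"fingers":0}]}}

```text
time_s: 4.95
position: [608.0, -52.6, 64.9]
orientation: [-3.136, 0.004, 2.794]
wrist_force: [-1.8, 0.8, 4.6]
gripper_width: -0.5
```

Call:
{"api": "jog_arm", "payload": {"increments": [{"delta_pos":[0,0,0.04],"turn":0,"fingers":0},{"delta_pos":[0,0,0],"turn":0,"fingers":0}]}}

```text
time_s: 5.12
position: [608.0, -52.6, 63.9]
orientation: [-3.136, 0.004, 2.794]
wrist_force: [-1.1, 0.1, 5.6]
gripper_width: -0.4
```

Call:
{"api": "jog_arm", "payload": {"increments": [{"delta_pos":[0,0,0.04],"turn":0,"fingers":0},{"delta_pos":[0,0,0],"turn":0,"fingers":0}]}}

```text
time_s: 5.28
position: [608.0, -52.6, 63.0]
orientation: [-3.136, 0.004, 2.794]
wrist_force: [-2.5, 0.4, 5.6]
gripper_width: 0.2
```

Call:
{"api": "jog_arm", "payload": {"increments": [{"delta_pos":[0,0,-0.1],"turn":0,"fingers":0},{"delta_pos":[0,0,-0.2],"turn":0,"fingers":0},{"delta_pos":[0,0,-0.4],"turn":0,"fingers":0},{"delta_pos":[0,0,-0.6],"turn":0,"fingers":0},{"delta_pos":[0,0,-0.6],"turn":0,"fingers":0},{"delta_pos":[0,0,-0.6],"turn":0,"fingers":0},{"delta_pos":[0,0,-0.3],"turn":0,"fingers":0},{"delta_pos":[0,0,0],"turn":0,"fingers":0}]}}

```text
time_s: 5.95
position: [606.8, -51.8, 180.2]
orientation: [-3.135, 0.001, 2.794]
wrist_force: [-0.9, -0.5, -0.2]
gripper_width: 0.2
```

```bash
python3 st.py 483 75
python3 - <<'E'
from workcell import env
import cv2
a=env.get_image("scene")["img"][100:270,180:520]
for n,i in(("s2",a),): cv2.imwrite(f"pics/{n}.png",cv2.resize(i,None,fx=2.2,fy=2.2,interpolation=cv2.INTER_CUBIC)[:,:,::-1])
E
```

```text
5.95 [606.8 -51.8 180.2] [-3.135e+00  1.000e-03  2.794e+00] [-0.89 -0.49 -0.16] 0.20518653882956342
tool xy units [3.988 1.929]
```

View pics/s2.png

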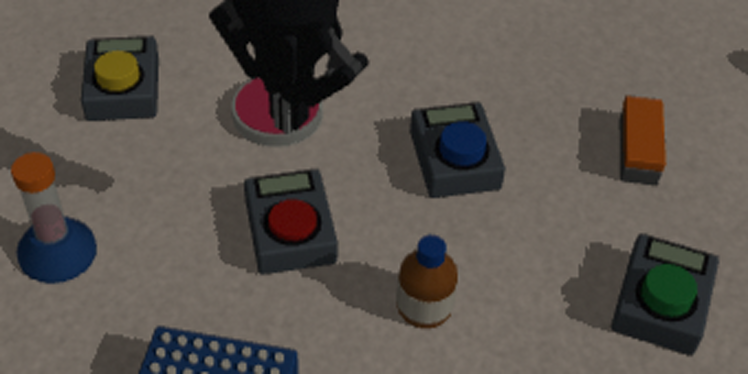

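The red key looks lower, around (293,220) in the zoom, and the timer hasn't moved. I'll quantify that against the first picture.

```bash
cat > cmp.py <<'E'
from loc import *
from workcell import env
d0=pickle.load(open("pics/scene0.pkl","rb"));d1=env.get_image("scene")
for c in seeds["scene"]:
    a,b=find(d0,"scene",c),find(d1,"scene",c)
    print(c,a[0],a[1],b[0],b[1])
E
python3 cmp.py
```

```text
red [313.04143646 197.51657459] [302 188  22  21 362] [312.73101266 199.43037975] [302 191  22  18 316]
blue [391.18727915 163.80565371] [381 156  20  19 283] [391.08532423 163.82935154] [381 155  20  20 293]
yellow [232.75167785 131.5       ] [223 123  20  18 298] [232.7689769  131.50825083] [223 123  21  18 303]
green [485.42816901 229.77183099] [474 220  23  23 355] [485.38292011 229.96143251] [474 220  23  23 363]
```

The key's top edge dropped 3 px (about 8 mm), so red is down. On to blue.

Call:
{"api": "jog_arm", "payload": {"increments": [{"delta_pos":[0.3,0.15,0],"turn":0,"fingers":0},{"delta_pos":[0.6,0.3,0],"turn":0,"fingers":0},{"delta_pos":[0.7,0.33,0],"turn":0,"fingers":0},{"delta_pos":[0.7,0.33,0],"turn":0,"fingers":0},{"delta_pos":[0.7,0.33,0],"turn":0,"fingers":0},{"delta_pos":[0.5,0.25,0],"turn":0,"fingers":0},{"delta_pos":[0.2,0.1,0],"turn":0,"fingers":0},{"delta_pos":[0,0,0],"turn":0,"fingers":0},{"delta_pos":[0,0,0],"turn":0,"fingers":0}]}}

```text
time_s: 6.8
position: [474.2, 71.8, 166.8]
orientation: [-3.126, -0.021, 2.793]
wrist_force: [0.0, 0.2, 0.1]
gripper_width: -0.1
```

```bash
python3 st.py 483 75
```

```text
6.8 [474.2  71.8 166.8] [-3.126 -0.021  2.793] [0.04 0.21 0.11] -0.1162157198530706
tool xy units [-0.179  0.151]
```

Descending 80 mm with a small correction.

Call:
{"api": "jog_arm", "payload": {"increments": [{"delta_pos":[-0.1,0.08,0.2],"turn":0,"fingers":0},{"delta_pos":[-0.07,0.06,0.4],"turn":0,"fingers":0},{"delta_pos":[0,0,0.5],"turn":0,"fingers":0},{"delta_pos":[0,0,0.4],"turn":0,"fingers":0},{"delta_pos":[0,0,0.2],"turn":0,"fingers":0},{"delta_pos":[0,0,0],"turn":0,"fingers":0},{"delta_pos":[0,0,0],"turn":0,"fingers":0}]}}

```text
time_s: 7.38
position: [489.5, 70.8, 92.8]
orientation: [-3.128, -0.015, 2.787]
wrist_force: [0.3, 0.3, 0.5]
gripper_width: -0.1
```

```bash
python3 st.py 483 75
```

```text
7.3833 [489.5  70.8  92.8] [-3.128 -0.015  2.787] [0.29 0.33 0.54] -0.12884075742984336
tool xy units [0.188 0.043]
```

Call:
{"api": "jog_arm", "payload": {"increments": [{"delta_pos":[0.1,0.03,0.1],"turn":0,"fingers":0},{"delta_pos":[0.05,0.02,0.1],"turn":0,"fingers":0},{"delta_pos":[0,0,0],"turn":0,"fingers":0},{"delta_pos":[0,0,0],"turn":0,"fingers":0}]}}

```text
time_s: 7.72
position: [485.8, 74.6, 85.5]
orientation: [-3.13, -0.013, 2.786]
wrist_force: [-0.2, -0.3, 0.1]
gripper_width: -0.1
```

Call:
{"api": "jog_arm", "payload": {"increments": [{"delta_pos":[0,0,0.1],"turn":0,"fingers":0},{"delta_pos":[0,0,0],"turn":0,"fingers":0}]}}

```text
time_s: 7.88
position: [486.2, 74.8, 82.1]
orientation: [-3.131, -0.011, 2.786]
wrist_force: [-0.2, -0.6, 0.3]
gripper_width: -0.1
```

Call:
{"api": "jog_arm", "payload": {"increments": [{"delta_pos":[0,0,0.06],"turn":0,"fingers":0},{"delta_pos":[0,0,0],"turn":0,"fingers":0}]}}

```text
time_s: 8.05
position: [486.5, 74.9, 79.9]
orientation: [-3.131, -0.01, 2.786]
wrist_force: [-0.1, 0.6, -0.2]
gripper_width: -0.0
```

Call:
{"api": "jog_arm", "payload": {"increments": [{"delta_pos":[0,0,0.06],"turn":0,"fingers":0},{"delta_pos":[0,0,0],"turn":0,"fingers":0}]}}

```text
time_s: 8.22
position: [486.6, 75.0, 77.4]
orientation: [-3.131, -0.01, 2.787]
wrist_force: [-0.4, -0.4, 0.4]
gripper_width: -0.1
```

```bash
python3 st.py 483 75
```

```text
8.2167 [486.6  75.   77.4] [-3.131 -0.01   2.787] [-0.42 -0.35  0.45] -0.09105680912511675
tool xy units [ 0.084 -0.03 ]
```

The state matches my last move. The tips are just above the blue key, so I'll press on in small steps.

Call:
{"api": "jog_arm", "payload": {"increments": [{"delta_pos":[0.05,0,0.06],"turn":0,"fingers":0},{"delta_pos":[0,0,0],"turn":0,"fingers":0}]}}

```text
time_s: 8.38
position: [484.6, 75.6, 74.8]
orientation: [-3.131, -0.01, 2.786]
wrist_force: [-0.6, 0.1, 1.3]
gripper_width: -0.2
```

Call:
{"api": "jog_arm", "payload": {"increments": [{"delta_pos":[0,0,0.06],"turn":0,"fingers":0},{"delta_pos":[0,0,0],"turn":0,"fingers":0}]}}

```text
time_s: 8.55
position: [485.0, 75.7, 72.4]
orientation: [-3.132, -0.009, 2.786]
wrist_force: [-1.7, -0.7, 3.6]
gripper_width: 0.0
```

Call:
{"api": "jog_arm", "payload": {"increments": [{"delta_pos":[0,0,0.06],"turn":0,"fingers":0},{"delta_pos":[0,0,0],"turn":0,"fingers":0}]}}

```text
time_s: 8.72
position: [485.0, 75.7, 70.1]
orientation: [-3.132, -0.009, 2.786]
wrist_force: [0.1, 0.4, 4.2]
gripper_width: 0.3
```

Call:
{"api": "jog_arm", "payload": {"increments": [{"delta_pos":[0,0,0.06],"turn":0,"fingers":0},{"delta_pos":[0,0,0],"turn":0,"fingers":0}]}}

```text
time_s: 8.88
position: [485.0, 75.7, 67.9]
orientation: [-3.132, -0.009, 2.786]
wrist_force: [-0.6, 0.2, 3.1]
gripper_width: -0.1
```

Call:
{"api": "jog_arm", "payload": {"increments": [{"delta_pos":[0,0,0.06],"turn":0,"fingers":0},{"delta_pos":[0,0,0],"turn":0,"fingers":0}]}}

```text
time_s: 9.05
position: [485.0, 75.7, 65.8]
orientation: [-3.132, -0.009, 2.786]
wrist_force: [-0.4, -0.1, 4.7]
gripper_width: -0.3
```

Call:
{"api": "jog_arm", "payload": {"increments": [{"delta_pos":[0,0,0.05],"turn":0,"fingers":0},{"delta_pos":[0,0,0],"turn":0,"fingers":0}]}}

```text
time_s: 9.22
position: [485.0, 75.7, 64.2]
orientation: [-3.132, -0.009, 2.786]
wrist_force: [-1.2, 0.2, 5.3]
gripper_width: -0.3
```

Call:
{"api": "jog_arm", "payload": {"increments": [{"delta_pos":[0,0,0.04],"turn":0,"fingers":0},{"delta_pos":[0,0,0],"turn":0,"fingers":0}]}}

```text
time_s: 9.38
position: [485.0, 75.7, 63.1]
orientation: [-3.132, -0.009, 2.786]
wrist_force: [-1.9, 0.2, 5.4]
gripper_width: -0.0
```

Call:
{"api": "jog_arm", "payload": {"increments": [{"delta_pos":[0,0,-0.1],"turn":0,"fingers":0},{"delta_pos":[0,0,-0.2],"turn":0,"fingers":0},{"delta_pos":[0,0,-0.4],"turn":0,"fingers":0},{"delta_pos":[0,0,-0.6],"turn":0,"fingers":0},{"delta_pos":[0,0,-0.6],"turn":0,"fingers":0},{"delta_pos":[0,0,-0.6],"turn":0,"fingers":0},{"delta_pos":[0,0,-0.3],"turn":0,"fingers":0},{"delta_pos":[0,0,0],"turn":0,"fingers":0}]}}

```text
time_s: 10.05
position: [484.7, 76.2, 181.3]
orientation: [-3.13, -0.013, 2.786]
wrist_force: [1.4, -0.0, 0.4]
gripper_width: -0.3
```

```bash
python3 cmp.py; python3 st.py 472 -266
python3 - <<'E'
from workcell import env
import cv2
a=env.get_image("scene")["img"][100:270,180:520]
cv2.imwrite("pics/s3.png",cv2.resize(a,None,fx=2.2,fy=2.2,interpolation=cv2.INTER_CUBIC)[:,:,::-1])
E
```

```text
red [313.04143646 197.51657459] [302 188  22  21 362] [312.74920635 199.40634921] [302 191  22  18 315]
blue [391.18727915 163.80565371] [381 156  20  19 283] [390.10505837 165.73540856] [380 158  20  17 257]
yellow [232.75167785 131.5       ] [223 123  20  18 298] [232.69491525 131.65762712] [223 123  20  18 295]
green [485.42816901 229.77183099] [474 220  23  23 355] [485.38504155 229.91135734] [474 220  23  23 361]
10.1 [484.4  76.1 180.5] [-3.13  -0.013  2.786] [ 0.14  0.21 -0.26] 0.05679598774101497
tool xy units [-2.684 -8.127]
```

View pics/s3.png

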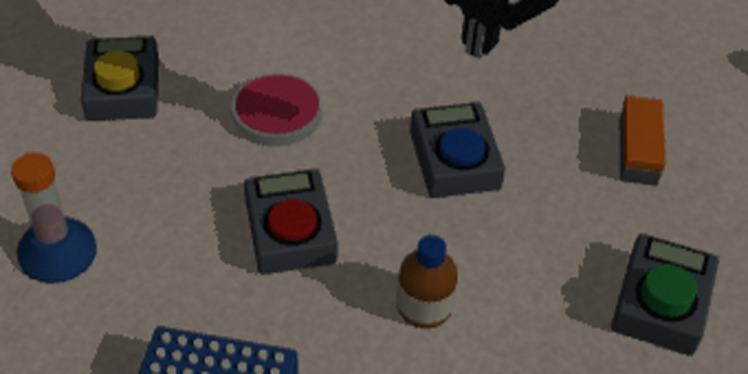

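Blue's centroid dropped 1.9 px, the same as red, and its timer hasn't moved. On to yellow.

Call:
{"api": "jog_arm", "payload": {"increments": [{"delta_pos":[-0.12,-0.36,0],"turn":0,"fingers":0},{"delta_pos":[-0.22,-0.66,0],"turn":0,"fingers":0},{"delta_pos":[-0.27,-0.8,0],"turn":0,"fingers":0},{"delta_pos":[-0.27,-0.8,0],"turn":0,"fingers":0},{"delta_pos":[-0.27,-0.8,0],"turn":0,"fingers":0},{"delta_pos":[-0.27,-0.8,0],"turn":0,"fingers":0},{"delta_pos":[-0.27,-0.8,0],"turn":0,"fingers":0},{"delta_pos":[-0.27,-0.8,0],"turn":0,"fingers":0},{"delta_pos":[-0.27,-0.8,0],"turn":0,"fingers":0},{"delta_pos":[-0.2,-0.6,0],"turn":0,"fingers":0},{"delta_pos":[-0.1,-0.3,0],"turn":0,"fingers":0},{"delta_pos":[0,0,0],"turn":0,"fingers":0}]}}

```text
time_s: 11.15
position: [465.0, -252.6, 165.2]
orientation: [-3.127, -0.04, 2.791]
wrist_force: [-1.3, 0.6, 0.0]
gripper_width: 0.3
```

```bash
python3 st.py 472 -266
```

```text
11.15 [ 465.  -252.6  165.2] [-3.127 -0.04   2.791] [-1.26  0.56  0.03] 0.25001564111256197
tool xy units [-0.28  -0.253]
```

Call:
{"api": "jog_arm", "payload": {"increments": [{"delta_pos":[-0.1,-0.12,0.2],"turn":0,"fingers":0},{"delta_pos":[-0.06,-0.1,0.4],"turn":0,"fingers":0},{"delta_pos":[0,0,0.5],"turn":0,"fingers":0},{"delta_pos":[0,0,0.4],"turn":0,"fingers":0},{"delta_pos":[0,0,0.2],"turn":0,"fingers":0},{"delta_pos":[0,0,0],"turn":0,"fingers":0},{"delta_pos":[0,0,0],"turn":0,"fingers":0}]}}

```text
time_s: 11.73
position: [461.9, -259.1, 86.6]
orientation: [-3.13, -0.05, 2.793]
wrist_force: [-0.1, -0.8, -0.0]
gripper_width: 0.1
```

```bash
python3 st.py 472 -266
```

```text
11.7333 [ 461.9 -259.1   86.6] [-3.13  -0.05   2.793] [-0.1  -0.76 -0.03] 0.07532784306523566
tool xy units [-0.295 -0.076]
```

Call:
{"api": "jog_arm", "payload": {"increments": [{"delta_pos":[-0.15,-0.05,0],"turn":0,"fingers":0},{"delta_pos":[-0.15,-0.03,0],"turn":0,"fingers":0},{"delta_pos":[0,0,0],"turn":0,"fingers":0},{"delta_pos":[0,0,0],"turn":0,"fingers":0}]}}

```text
time_s: 12.07
position: [474.7, -266.5, 87.7]
orientation: [-3.13, -0.048, 2.795]
wrist_force: [0.2, -0.2, 0.2]
gripper_width: -0.1
```

```bash
python3 st.py 472 -266
python3 - <<'E'
from workcell import env
import cv2
a=env.get_image("scene")["img"][60:200,140:360]
cv2.imwrite("pics/s4.png",cv2.resize(a,None,fx=3,fy=3,interpolation=cv2.INTER_CUBIC)[:,:,::-1])
E
```

```text
12.0667 [ 474.7 -266.5   87.7] [-3.13  -0.048  2.795] [ 0.17 -0.19  0.15] -0.05786501216142574
tool xy units [ 0.069 -0.011]
```

View pics/s4.png

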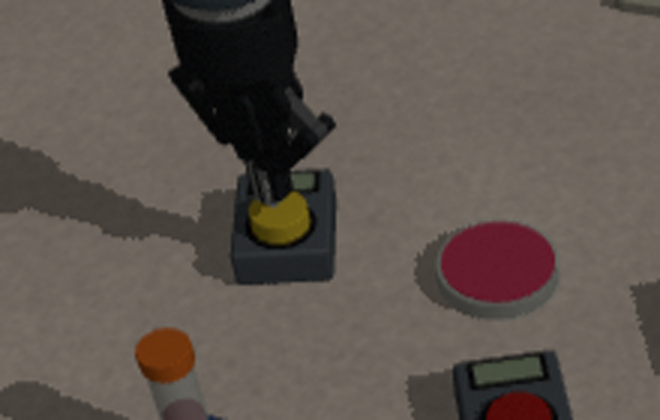

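The fingertips at (273,200) in the zoom are just above the yellow key, top centre about (279,213). That is in line apart from a few mm in y. Press with a slight correction.

Call:
{"api": "jog_arm", "payload": {"increments": [{"delta_pos":[0,0.05,0.1],"turn":0,"fingers":0},{"delta_pos":[0,0,0.06],"turn":0,"fingers":0},{"delta_pos":[0,0,0],"turn":0,"fingers":0}]}}

```text
time_s: 12.37
position: [475.9, -264.9, 82.1]
orientation: [-3.129, -0.045, 2.795]
wrist_force: [0.0, -0.5, 0.5]
gripper_width: 0.3
```

Call:
{"api": "jog_arm", "payload": {"increments": [{"delta_pos":[0,0,0.06],"turn":0,"fingers":0},{"delta_pos":[0,0,0],"turn":0,"fingers":0}]}}

```text
time_s: 12.53
position: [475.5, -264.7, 79.4]
orientation: [-3.129, -0.045, 2.795]
wrist_force: [-1.0, 0.4, -0.5]
gripper_width: -0.2
```

Call:
{"api": "jog_arm", "payload": {"increments": [{"delta_pos":[0,0,0.06],"turn":0,"fingers":0},{"delta_pos":[0,0,0],"turn":0,"fingers":0}]}}

```text
time_s: 12.7
position: [475.2, -264.7, 76.6]
orientation: [-3.129, -0.046, 2.795]
wrist_force: [0.1, -0.3, 0.4]
gripper_width: -0.2
```

Call:
{"api": "jog_arm", "payload": {"increments": [{"delta_pos":[0,0,0.06],"turn":0,"fingers":0},{"delta_pos":[0,0,0],"turn":0,"fingers":0}]}}

```text
time_s: 12.87
position: [475.1, -264.7, 73.9]
orientation: [-3.129, -0.046, 2.794]
wrist_force: [-0.7, 0.4, 0.6]
gripper_width: -0.2
```

Call:
{"api": "jog_arm", "payload": {"increments": [{"delta_pos":[0,0,0.06],"turn":0,"fingers":0},{"delta_pos":[0,0,0],"turn":0,"fingers":0}]}}

```text
time_s: 13.03
position: [475.3, -264.8, 71.7]
orientation: [-3.129, -0.045, 2.794]
wrist_force: [-1.3, 0.9, 3.9]
gripper_width: -0.3
```

Call:
{"api": "jog_arm", "payload": {"increments": [{"delta_pos":[0,0,0.06],"turn":0,"fingers":0},{"delta_pos":[0,0,0],"turn":0,"fingers":0}]}}

```text
time_s: 13.2
position: [475.3, -264.8, 69.5]
orientation: [-3.129, -0.045, 2.794]
wrist_force: [-1.5, 1.2, 3.9]
gripper_width: -0.2
```

Call:
{"api": "jog_arm", "payload": {"increments": [{"delta_pos":[0,0,0.06],"turn":0,"fingers":0},{"delta_pos":[0,0,0],"turn":0,"fingers":0}]}}

```text
time_s: 13.37
position: [475.2, -264.8, 67.4]
orientation: [-3.129, -0.044, 2.794]
wrist_force: [-1.2, 0.1, 4.4]
gripper_width: 0.1
```

Call:
{"api": "jog_arm", "payload": {"increments": [{"delta_pos":[0,0,0.06],"turn":0,"fingers":0},{"delta_pos":[0,0,0],"turn":0,"fingers":0}]}}

```text
time_s: 13.53
position: [475.3, -264.8, 65.5]
orientation: [-3.129, -0.044, 2.794]
wrist_force: [-0.8, 1.3, 4.5]
gripper_width: -0.0
```

Call:
{"api": "jog_arm", "payload": {"increments": [{"delta_pos":[0,0,0.06],"turn":0,"fingers":0},{"delta_pos":[0,0,0],"turn":0,"fingers":0}]}}

```text
time_s: 13.7
position: [475.3, -264.9, 63.6]
orientation: [-3.129, -0.044, 2.794]
wrist_force: [-1.6, 1.0, 5.6]
gripper_width: 0.2
```

Call:
{"api": "jog_arm", "payload": {"increments": [{"delta_pos":[0,0,0.04],"turn":0,"fingers":0},{"delta_pos":[0,0,0],"turn":0,"fingers":0}]}}

```text
time_s: 13.87
position: [475.3, -264.8, 62.6]
orientation: [-3.129, -0.044, 2.794]
wrist_force: [-2.7, 1.1, 5.5]
gripper_width: 0.1
```

Call:
{"api": "jog_arm", "payload": {"increments": [{"delta_pos":[0,0,-0.1],"turn":0,"fingers":0},{"delta_pos":[0,0,-0.2],"turn":0,"fingers":0},{"delta_pos":[0,0,-0.4],"turn":0,"fingers":0},{"delta_pos":[0,0,-0.6],"turn":0,"fingers":0},{"delta_pos":[0,0,-0.6],"turn":0,"fingers":0},{"delta_pos":[0,0,-0.6],"turn":0,"fingers":0},{"delta_pos":[0,0,-0.3],"turn":0,"fingers":0},{"delta_pos":[0,0,0],"turn":0,"fingers":0},{"delta_pos":[0,0,0],"turn":0,"fingers":0}]}}

```text
time_s: 14.62
position: [479.6, -264.9, 180.9]
orientation: [-3.129, -0.046, 2.795]
wrist_force: [-0.6, 0.5, -1.1]
gripper_width: 0.0
```

```bash
python3 cmp.py; python3 st.py 472 -266
python3 - <<'E'
from workcell import env
import cv2
a=env.get_image("scene")["img"][100:270,180:520]
cv2.imwrite("pics/s5.png",cv2.resize(a,None,fx=2.2,fy=2.2,interpolation=cv2.INTER_CUBIC)[:,:,::-1])
E
```

```text
red [313.04143646 197.51657459] [302 188  22  21 362] [312.73397436 199.40064103] [302 191  22  18 312]
blue [391.18727915 163.80565371] [381 156  20  19 283] [390.19444444 165.6468254 ] [380 158  20  17 252]
yellow [232.75167785 131.5       ] [223 123  20  18 298] [233.17721519 133.06751055] [224 126  20  15 237]
green [485.42816901 229.77183099] [474 220  23  23 355] [485.42937853 229.74576271] [474 220  23  23 354]
14.6667 [ 479.6 -264.9  180.7] [-3.129 -0.046  2.795] [ 0.24 -0.78  0.26] -0.2622564897953684
tool xy units [ 0.17 -0.09]
```

View pics/s5.png

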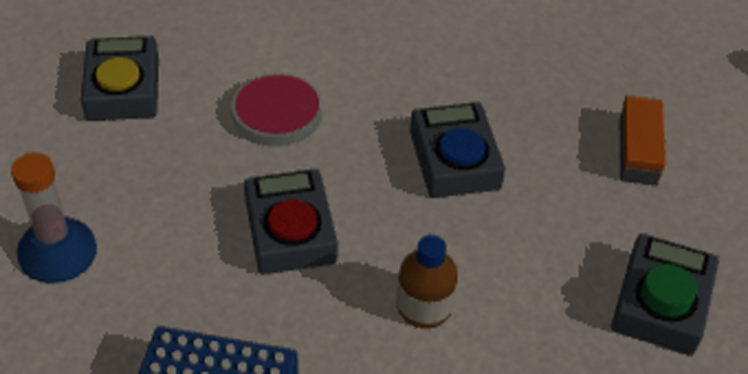

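Yellow at (118,75), red at (293,220) and blue at (463,148) in the zoom all sit low with thin side walls. Green at (670,288) still stands high, and nothing has moved. The arm is clear, so I'm handing in.

```bash
python3 -c "
from workcell import env
print(env.job_done())"
```

```text
the job is handed in; nothing more can be done
None
```

I tapped the red, blue and yellow keys down in that order with the closed fingertips. Each time I lifted clear to about 180 mm before moving on, and I handed the job in at about 15 s of the allowed 53 s.

- **Presses:** the fingers went about 12–13 mm below first contact on each key. The upward force I read at the end of each step never passed about 5.7 N, against the 20 N limit.
- **Red and yellow:** in the last scene picture the top edge of each had dropped 3 px, roughly 8 mm of travel.
- **Blue:** its top edge dropped only 2–3 px, a weaker reading. Its centroid moved down the same 1.9 px as red's, so I took it as down.
- **Green and the rest:** the green key's position was unchanged. By eye, the timers and bystanders in the cropped last picture had not moved, with the tip rack only partly in view. I did not measure their positions again.

The two cameras put the key centres up to about 5 mm apart (worst on yellow), and the arm was tilted about 0.045 rad at yellow. I allowed for both, and the contact stayed on the key. The key travels are judged from pixels and press depth, because the joints cannot be read directly, and the hand-in gives no verdict.

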